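Undo the left-hand burr nut of a coffee grinder

ROBOT

A 7-joint arm with a two-finger parallel gripper is mounted at the origin on the work surface. World frame = base frame: x ahead of the robot, y to its left, z up, the work surface at z = 0. Lengths are in mm, angles in rad, forces in N, time in s.
With the tool pointing down it reaches from about 400 to 875 mm from the base axis. Payload 4.4 kg.
Tool frame: the origin (TCP) lies midway between the tips of the shut fingers; the grasp point (between the pads) lies 19 mm behind it; z points along the fingers, y is the direction in which the jaws open and shut (so a half turn about z gives the same grasp; the last joint's range is limited). The gripper opens to 85 mm and grips with 20 to 120 N. Pads are 22 mm wide; open, the fingers measure 114 mm over their backs; the gripper's body (76 mm by 85 mm) begins 54 mm behind the grasp point. The pads swing forward as they close: fully open they stand 13 mm farther back than shut.
Start: joints at [-1.36, 0.628, 0.038, 1.517, -0.027, 0.996, -0.02], TCP at [177.607, 625.279, 231.313] pointing down, gripper open.
Joint ranges: [-3.06, 3.06], [-0.37, 2.12], [-1.25, 1.32], [0.18, 2.47], [-1.1, 4.24], [0.23, 1.98], [-2.94, 2.94]. Speed limits (rad/s): [2.57, 2.57, 3.14, 3.14, 3.14, 3.14, 3.14].

INTERFACE

Orientations are given as [roll, pitch, yaw] about the fixed x, y, z axes, in that order (R = Rz(yaw) Ry(pitch) Rx(roll)).
In Python, from cell import * gives the robot as it stands. The module is installed in compiled form; this text tells all that it offers.
- The arm moves only by the tool move_arm, never from a script. Its argument "series" is a list of rows, each a list of 2 entries, a list of its own where there are three numbers: the shift along the tool's x, y, z in m, then the turn about the tool's z in rad. In form: [[[x, y, z], yaw], ...]. A call has 1 to 5 rows; each row is the pose to reach, as a shift and turn from the pose measured when the call began, along the tool's axes at that moment; what a row does not reach only later rows make up. A row lasts 1/8 s, in which the tool goes at most 62.5 mm and 10.7 degrees, less where a joint would pass 70% of its speed; a pose out of reach is approached as far as the arm can. A call with a gripper value outside its range is refused whole. "claw" is the opening, from 0 (shut) to 1 (fully open), set as the call begins (left out, the last holds). The fingers move at their own pace and stop on an object; the grip force is fixed at half the most. Time passes only in rows, so rows that repeat a pose let the fingers close. It gives the time, the measured TCP pose, the force and the opening at its end, in the units of the state.
- read_state(): the state, without advancing time (a new reading comes with each control period).
- get_image(name): name is "side" or "top" or "wrist"; returns the picture (480x640x3 uint8, blue, green, red); there is no depth.
- camera_model(name): a dict with "fov_y" (degrees; the focal length in pixels is half the picture's height over the tangent of half this angle, whatever the lens; pixels are square), "cx", "cy" (the principal point, pixels), "pose" (4x4, takes a point from camera to world coordinates); the wrist camera has in their place "tool_from_camera" (4x4, takes a point from camera to tool coordinates, whose origin is the TCP and whose axes are the flange's). Camera axes: x right, y down, z forward; pixel columns grow to the right and rows downward; lengths in mm; the calibration is good to about 2 mm. A picture is of the moment at which its call begins: read the wrist's pose just before it. camera_model takes no time and is no camera call.
- finish_job(): hands the job in, once; it reports no verdict.
The state is a dict: "clock": time; "qpos": joint angles; "qd": joint speeds; "tau": joint torques, N m; "eef_pos": TCP position; "tool_rot": TCP orientation; "force": force on the tool from outside, world axes, zero at the start; "torque": the same for the moment, N m; "width": finger opening in mm.
Only numpy, scipy, OpenCV 4.12 (cv2) and the standard library are available. Lean on these libraries where they do the work, as an engineer would, in place of code of your own. Each camera call takes 0.05 s, during which the arm holds its last target. There are 200 camera calls.

TASK

The coffee grinder on the bar stands open for cleaning. Undo the red hand nut that holds its cone burr - the thread is left-handed, so it loosens clockwise seen from above - letting it climb its thread without forcing it up, down or sideways, and once it is fully unscrewed lift it off and set it down gently in the steel parts tray. Leave the other things on the bar where they are.

Things in the scene. Friction and masses are not known exactly. Their poses are not given: they have to be found in the camera images.
- grinder: opened burr grinder, white with a black foot, fixed, 185 mm deep (x), 130 wide (y), deck 205 mm above the counter, with a round recess 84 mm across for the burr and a black hopper seat 104 mm across and 7 mm high around it. A stiff spring washer between burr and nut keeps the nut hand-tight (about 0.3 N m to start it). Origin: on the counter, right under the burr shaft; z up; -x is its front.
- nut_center (a point): red hand nut on the cone burr, round, 42 mm tall, 0.09 to 0.14 kg. Its top 18 mm is a solid knurled head 40 mm across, to be gripped at any angle; below is a hollow steel skirt 36 mm across. This point: on its axis, 21 mm above its underside; z up. Done up, its underside is 217 mm above the counter. Its thread is easily hurt: once loose it runs with pushes and pulls well under 10 N.
- tray_in (a point): the steel parts tray, fixed, 170 mm (x) by 150 mm (y), rim 24 mm above the counter, walls and floor 3 mm thick, empty. This point is the centre of its inner floor.
- hopper: the grinder's smoky clear bean hopper, standing aside on its neck, 132 mm across the top, 125 mm high; origin at the centre of its underside. Leave it alone.
- carrier: the black ring burr carrier, a ring 83 mm across and 34 mm high with steel ring burr inside; origin at the centre of its underside. Leave alone.
- dripper: a white ceramic pour-over dripper cone with a handle, 116 mm across, 80 mm high; origin at the centre of its underside. Leave alone.
- burr_shaft: steel cone burr in the recess with its upright threaded shaft, fixed; origin on its axis at counter height. The shaft end, 24 mm across, hidden in the nut, has a coarse left-hand thread: clockwise from above undoes the nut and makes it climb several mm. After roughly half a turn the thread ends and the nut lifts off freely; until then the thread holds it down.
Not all that is in view belongs to the job. What is shaped like the part that bears nut_center but purple is not meant. Several things have the shape of the grinder; the one meant has the colours described above.

How it is judged (in metres and radians):
On the way:
1. the nut is unscrewed and has come straight up off the thread, still over the shaft (z of nut_center in the frame of grinder above 0.2535 m and horizontal distance between nut_center and grinder below 0.008 m), for 0.05 s.
At the end, for the whole second after the job is handed in: The hand nut lies at rest on the floor of the parts tray: its centre within 85 mm of the middle of the tray and less than 35 mm above the counter, let go of (horizontal distance between nut_center and tray_in below 0.085 m and height (world z) of nut_center below 0.035 m and linear speed of nut below 0.02 m/s); the robot touches nothing.
It fails at once if the nut is forced on its thread (contact force between nut and burr_shaft above 55 N).
It fails at once if the nut, already loose from its washer, is pulled, pushed or wedged on its thread (z of nut_center in the frame of grinder above 0.243 m and contact force between nut and burr_shaft above 30 N).
It fails at once if the nut is pressed down hard on washer and burr (contact force between nut and grinder above 60 N).
It fails at once if the nut is dropped or pushed hard into the tray (contact force between nut and tray above 40 N or (height (world z) of nut_center below 0.06 m and linear speed of nut above 0.6 m/s)).
It fails at once if the hopper, the ring burr carrier or the dripper is shifted by more than 15 mm (distance of any of hopper, carrier, dripper from where it was at the start of the episode above 0.015 m).
It also fails if it takes over 72 s, if anything falls off the work surface, if the arm or the gripper's body presses on something with over 40 N, if the wrist force passes 120 N, or if a joint passes its speed limit or range.

## Working session

There is one attempt and no reset: what is moved stays moved. The work goes in short steps, Python scripts to look and compute and a tool call to move; the robot and the scene stay as the last step left them, time stands still between calls to the robot, and variables do not carry over. Pictures are saved under pics/ and viewed, about 8 in all and at most 12, crops included, and the job is handed in when it is done.

Besides the shell and the picture viewer there is one more tool, called after "Request:" by a JSON object that holds its "api" and its "payload". move_arm: Moves the arm, as the interface text tells. Its arguments: {"type":"object","properties":{"series":{"type":"array"},"claw":{"type":"number"}},"required":["series"]}

```bash
mkdir -p pics; python3 - <<'E'
from cell import *
import cv2
s=read_state();print({k:s[k] for k in('clock','eef_pos','tool_rot','force','torque','width')})
for n in('top','side','wrist'):
    cv2.imwrite(f'pics/{n}0.png',get_image(n));print(n,camera_model(n))
E
```

```text
{'clock': 0.0, 'eef_pos': array([177.4344323 , 624.65033166, 230.39000837]), 'tool_rot': array([-3.13966398e+00,  2.17935332e-05,  2.86475770e+00]), 'force': array([-0.01413421, -0.28661367,  0.59267999]), 'torque': array([0.01189178, 0.03022866, 0.01825073]), 'width': 85.33804760490239}
top {'fov_y': 57.68853220544503, 'cx': 310.69632201928056, 'cy': 241.32593091765804, 'pose': array([[ 2.94170481e-02, -9.97862695e-01,  5.83496333e-02,
         5.22719468e+02],
       [-9.99201730e-01, -2.77776758e-02,  2.87107012e-02,
        -4.86283318e+01],
       [-2.70285205e-02, -5.91476386e-02, -9.97883268e-01,
         9.75676158e+02],
       [ 0.00000000e+00,  0.00000000e+00,  0.00000000e+00,
         1.00000000e+00]])}
side {'fov_y': 51.10798294743036, 'cx': 319.3411939245505, 'cy': 240.11119042111125, 'pose': array([[ 3.21717512e-01, -9.04225067e-01,  2.80846704e-01,
         2.88157038e+02],
       [-9.46825198e-01, -3.08632808e-01,  9.09276309e-02,
        -1.14739692e+02],
       [ 4.45946371e-03, -2.95165747e-01, -9.55435657e-01,
         1.09157454e+03],
       [ 0.00000000e+00,  0.00000000e+00,  0.00000000e+00,
         1.00000000e+00]])}
wrist {'fov_y': 69.81801014737427, 'cx': 321.2348664337664, 'cy': 242.9522564559028, 'tool_from_camera': array([[-4.12688114e-04, -9.53740632e-01, -3.00630397e-01,
         7.68549782e+01],
       [ 9.99999841e-01, -2.78390964e-04, -4.89555534e-04,
        -4.27532514e-01],
       [ 3.83216219e-04, -3.00630551e-01,  9.53740596e-01,
        -1.42742383e+02],
       [ 0.00000000e+00,  0.00000000e+00,  0.00000000e+00,
         1.00000000e+00]])}
```

View pics/top0.png

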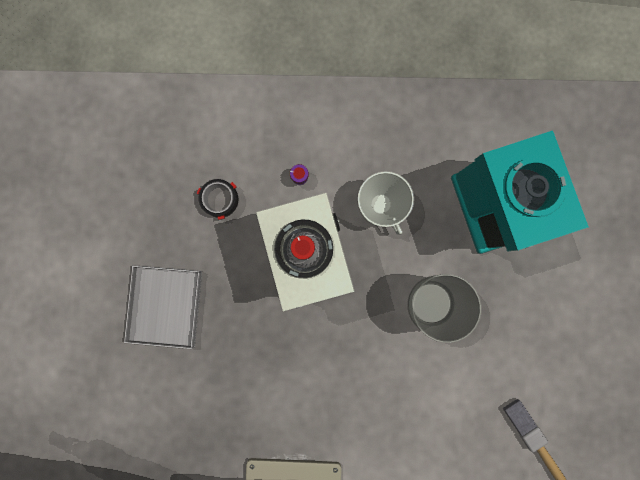

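View pics/side0.png

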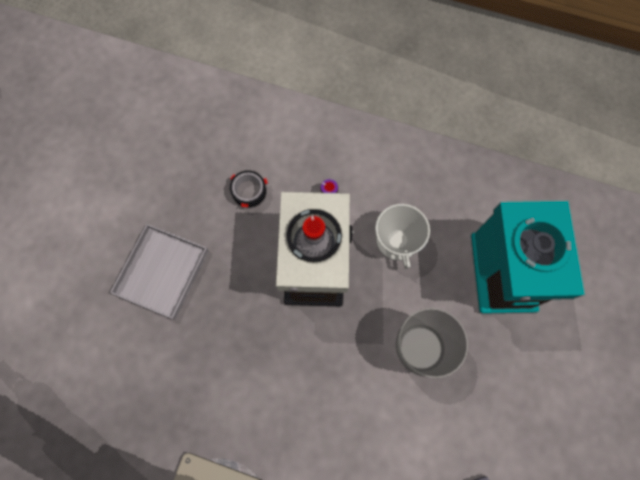

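The top view shows the white grinder (305,250) with a red nut at about (303,247). The tray is at (162,307), the carrier at (217,198), the dripper at (386,200) and the hopper at (445,308). The candidates are the red nut on the white grinder, the purple nut (299,174), and the teal grinder (530,190). Only the white grinder with the red nut fits the description. I'll check this in an enlarged crop of both cameras.

```bash
cat > h.py <<'E'
from cell import *
import numpy as np, cv2
def ray(n,u,v,st=None):
    m=camera_model(n); f=240/np.tan(np.radians(m['fov_y']/2))
    if n=='wrist':
        from scipy.spatial.transform import Rotation as R
        T=np.eye(4);T[:3,:3]=R.from_euler('xyz',st['tool_rot']).as_matrix();T[:3,3]=st['eef_pos'];P=T@m['tool_from_camera']
    else:P=m['pose']
    return P[:3,3],P[:3,:3]@np.array([(u-m['cx'])/f,(v-m['cy'])/f,1.])
def at_z(n,u,v,z,st=None):
    o,d=ray(n,u,v,st);return o+d*(z-o[2])/d[2]
def totool(p,st):
    from scipy.spatial.transform import Rotation as R
    return R.from_euler('xyz',st['tool_rot']).inv().apply(np.array(p)-st['eef_pos'])
E
python3 - <<'E'
from h import *
a=cv2.imread('pics/top0.png');b=cv2.imread('pics/side0.png')
c=np.hstack([cv2.resize(a[150:310,225:385],(400,400),interpolation=2),cv2.resize(b[150:310,235:395],(400,400),interpolation=2)])
cv2.imwrite('pics/crop1.png',c)
for n,im in(('top',a),('side',b)):
    h=cv2.cvtColor(im,cv2.COLOR_BGR2HSV);m=(((h[...,0]<6)|(h[...,0]>174))&(h[...,1]>170)&(h[...,2]>80)).astype('uint8')
    k,l,s,ce=cv2.connectedComponentsWithStats(m)
    for i in range(1,k):
        if s[i,4]>25:print(n,ce[i],s[i],at_z(n,*ce[i],257).round(1))
for u,v in((131,266),(201,270),(192,348),(123,342)):print('tray',at_z('top',u,v,24).round())
for u,v in((258,212),(327,194),(354,291),(284,311)):print('deck',at_z('top',u,v,205).round())
E
```

```text
top [298.64893617 172.71276596] [294 168  11  11  94] [678.9  -4.5 257. ]
top [302.40705882 247.29882353] [291 236  24  23 425] [554.5 -14.5 257. ]
side [328.82 186.22] [325 183   9   8  50] [635.1 -18.8 257. ]
side [313.57104558 227.56032172] [302 217  23  22 373] [552.  -18.3 257. ]
tray [513. 374.  24.]
tray [509. 218.  24.]
tray [339. 230.  24.]
tray [347. 382.  24.]
deck [618.  69. 205.]
deck [653. -53. 205.]
deck [ 483. -105.  205.]
deck [444.  17. 205.]
```

View pics/crop1.png

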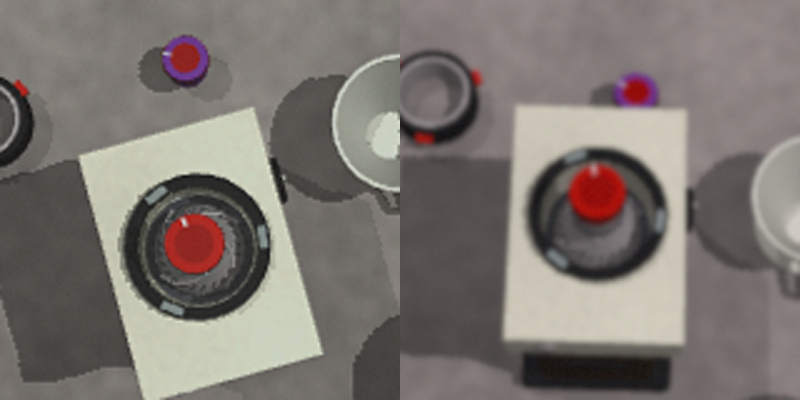

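The crop confirms it: a bright red nut in the white grinder, centred at about (302,247) in top, and a purple-ringed decoy standing on the counter behind. The nut is at about (553,-16), and its height and the deck agree. The tray centre is at about (427,301). Moving now.

Request:
{"api": "move_arm", "payload": {"series": [[[0,0,-0.06],0],[[-0.01,-0.01,-0.11],0],[[-0.05,-0.048,-0.11],0],[[-0.093,-0.089,-0.11],0],[[-0.136,-0.13,-0.11],0]], "claw": 1}}

```text
clock: 0.78
eef_pos: [273.6, 460.9, 340.7]
tool_rot: [-3.14, 0.0, 2.865]
force: [0.5, 0.7, -0.7]
width: 85.6
```

Request:
{"api": "move_arm", "payload": {"series": [[[-0.043,-0.041,0],0],[[-0.086,-0.082,0],0],[[-0.129,-0.123,0],0],[[-0.172,-0.164,0],0],[[-0.215,-0.205,0],0]]}}

```text
clock: 1.4
eef_pos: [425.0, 203.3, 341.1]
tool_rot: [-3.14, 0.0, 2.865]
force: [0.6, 0.1, 0.0]
width: 85.4
```

```bash
python3 - <<'E'
from h import *
s=read_state();print({k:s[k].round(3) for k in('qpos','eef_pos','tool_rot','force','torque')},s['clock'])
print(totool([553,-16,330],s))
E
```

```text
{'qpos': array([-0.661,  0.251,  0.197,  1.838, -0.054,  1.058,  0.852]), 'eef_pos': array([425.046, 203.278, 341.127]), 'tool_rot': array([-3.14 ,  0.   ,  2.865]), 'force': array([0.604, 0.109, 0.041]), 'torque': array([ 0.076, -0.106,  0.016])} 1.4
[-182.90684297 -176.04944512   11.42936353]
```

Request:
{"api": "move_arm", "payload": {"series": [[[-0.037,-0.035,0],-0.17],[[-0.074,-0.07,0],-0.34],[[-0.11,-0.106,0],-0.51],[[-0.147,-0.141,0],-0.68],[[-0.183,-0.176,0],-0.85]]}}

```text
clock: 2.02
eef_pos: [553.6, -17.4, 341.2]
tool_rot: [-3.141, -0.001, -2.562]
force: [0.1, 1.4, 0.1]
width: 85.3
```

Request:
{"api": "move_arm", "payload": {"series": [[[0,0,0],0],[[0,0,0],0]]}}

```text
clock: 2.28
eef_pos: [553.2, -16.9, 340.8]
tool_rot: [3.141, -0.001, -2.563]
force: [-0.0, -0.4, 0.6]
width: 85.3
```

```bash
python3 - <<'E'
from h import *
s=read_state();im=get_image('wrist');cv2.imwrite('pics/w1.png',im)
print({k:s[k].round(3) for k in('qpos','eef_pos','tool_rot','force','torque')},s['clock'])
h=cv2.cvtColor(im,cv2.COLOR_BGR2HSV);m=(((h[...,0]<6)|(h[...,0]>174))&(h[...,1]>170)&(h[...,2]>80)).astype('uint8')
k,l,st,ce=cv2.connectedComponentsWithStats(m)
for i in range(1,k):
    if st[i,4]>100:print(ce[i],st[i],at_z('wrist',*ce[i],257,s).round(1))
E
```

```text
{'qpos': array([-0.109,  0.384,  0.128,  1.636, -0.053,  1.126,  2.182]), 'eef_pos': array([553.173, -16.897, 340.782]), 'tool_rot': array([ 3.141e+00, -1.000e-03, -2.563e+00]), 'force': array([-0.025, -0.438,  0.586]), 'torque': array([0.048, 0.057, 0.005])} 2.275
[320.11421099 253.3347864 ] [ 292  228   57   53 2294] [555.1 -16.9 257. ]
```

View pics/w1.png

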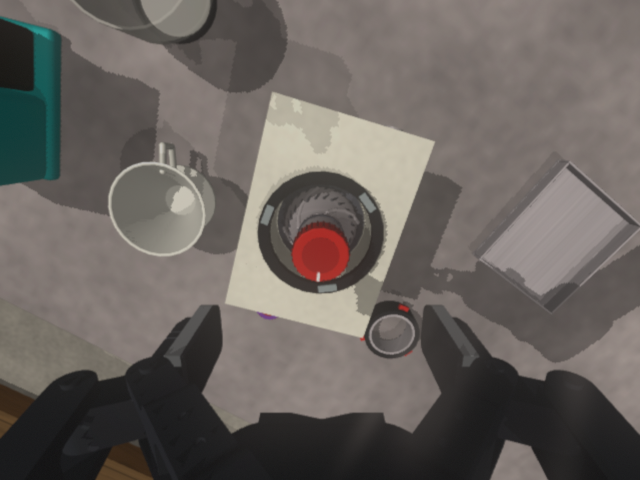

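The wrist view shows the red nut head at (320,253) in the white grinder's recess, nearly on the jaw axis. The dripper and carrier lie clear of the gripper. Descending.

Request:
{"api": "move_arm", "payload": {"series": [[[-0.001,-0.001,0.03],0],[[-0.001,-0.001,0.06],0],[[-0.001,-0.001,0.08],0],[[-0.001,-0.001,0.08],0]]}}

```text
clock: 2.82
eef_pos: [552.9, -14.4, 259.8]
tool_rot: [3.139, -0.004, -2.559]
force: [-0.7, -0.0, 0.4]
width: 85.4
```

```bash
python3 - <<'E'
from h import *
s=read_state();im=get_image('wrist');cv2.imwrite('pics/w2.png',im)
print({k:s[k].round(3) for k in('eef_pos','tool_rot','force')},s['clock'])
h=cv2.cvtColor(im,cv2.COLOR_BGR2HSV);m=(((h[...,0]<6)|(h[...,0]>174))&(h[...,1]>170)&(h[...,2]>80)).astype('uint8')
k,l,st,ce=cv2.connectedComponentsWithStats(m)
for i in range(1,k):
    if st[i,4]>300:
        x,y,w,hh,_=st[i];b=at_z('wrist',x+w/2,y+hh,259,s);print(ce[i],st[i],at_z('wrist',*ce[i],259,s).round(1),totool(at_z('wrist',*ce[i],259,s),s),totool(b,s)+[20,0,0])
E
```

```text
{'eef_pos': array([552.899, -14.396, 259.85 ]), 'tool_rot': array([ 3.139, -0.004, -2.559]), 'force': array([-0.741, -0.025,  0.433])} 2.825
[315.43967759 297.84633385] [ 273  261   84   67 3846] [550.  -19.9 259. ] [ 5.42510491 -2.98778648  0.86024937] [ 9.66129155 -3.28169053  0.80221409]
```

View pics/w2.png

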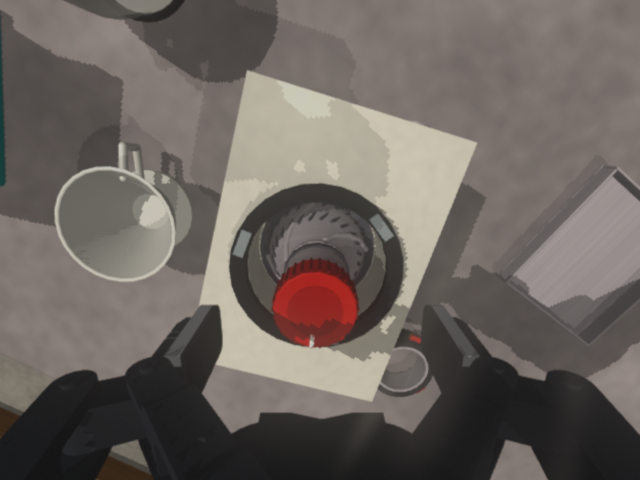

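The wrist view shows the nut's top face as an ellipse about u 273–357 and v 272–347, with centre (315.5,309). My colour mask lost its shaded lower part, so I'll use the values I read by eye.

```bash
python3 - <<'E'
from h import *
s=read_state();print(s['eef_pos'],s['tool_rot'])
p=at_z('wrist',315.5,309.,259,s);print(p,totool(p,s))
for u in(273,358):print(totool(at_z('wrist',u,309,259,s),s))
for v in(272,347):print(totool(at_z('wrist',315,v,259,s),s))
E
```

```text
[553.91905434 -14.7979719  261.02219125] [ 3.14014883e+00 -1.53317900e-03 -2.55962386e+00]
[556.35186885 -16.80113765 259.        ] [-0.93434944 -3.01356767  2.01641215]
[ -0.91742599 -22.97131156   1.98762264]
[-0.95127665 16.9486175   2.04520806]
[17.76878925 -3.13940291  2.04490578]
[-21.59089662  -3.36876344   1.98422907]
```

Request:
{"api": "move_arm", "payload": {"series": [[[-0.001,-0.003,0.015],0],[[-0.001,-0.003,0.033],0],[[-0.001,-0.003,0.033],0],[[-0.001,-0.003,0.033],0]]}}

```text
clock: 3.38
eef_pos: [556.8, -16.7, 228.5]
tool_rot: [3.141, -0.001, -2.56]
force: [-0.1, 0.6, 0.0]
width: 85.3
```

```bash
python3 - <<'E'
from h import *
for i in range(2):
    s=read_state();im=get_image('wrist')
    print({k:s[k].round(3) for k in('eef_pos','tool_rot','force')},s['clock'])
cv2.imwrite('pics/w3.png',im)
s=read_state()
for y in(-20,20):print()
E
```

```text
{'eef_pos': array([556.815, -16.672, 228.544]), 'tool_rot': array([ 3.141e+00, -1.000e-03, -2.560e+00]), 'force': array([-0.093,  0.62 ,  0.034])} 3.375
{'eef_pos': array([556.958, -16.702, 228.745]), 'tool_rot': array([ 3.141, -0.   , -2.56 ]), 'force': array([1.122, 0.004, 0.163])} 3.425
```

View pics/w3.png

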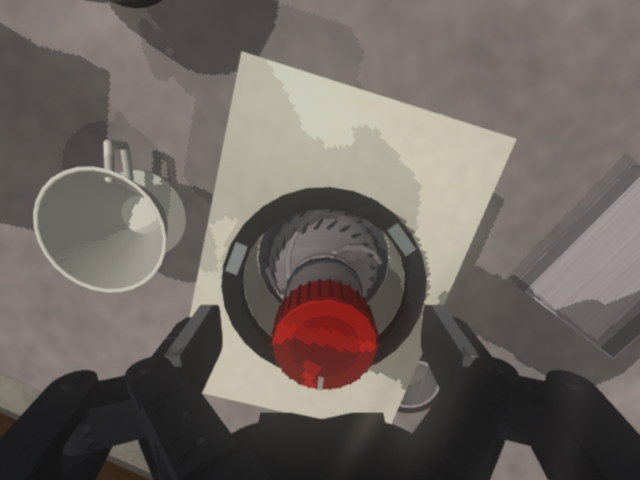

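The nut spans u 272–379 (centre 325), and the pads are at about 220 and 424. So the nut is about 1 mm to the +y side. I'll nudge the tool and close.

Request:
{"api": "move_arm", "payload": {"series": [[[0.001,0.001,0],0],[[0.001,0.001,0],0]]}}

```text
clock: 3.72
eef_pos: [555.6, -16.4, 229.2]
tool_rot: [3.141, 0.0, -2.56]
force: [-0.9, 0.4, -0.4]
width: 85.3
```

Request:
{"api": "move_arm", "payload": {"series": [[[0,0,0],0],[[0,0,0],0],[[0,0,0],0],[[0,0,0],0]], "claw": 0}}

```text
clock: 4.22
eef_pos: [555.7, -16.2, 229.4]
tool_rot: [3.141, 0.001, -2.559]
force: [-0.9, 0.8, 3.2]
width: 38.2
```

```bash
python3 - <<'E'
from h import *
s=read_state();print({k:s[k].round(3) for k in('qpos','eef_pos','tool_rot','force','torque')},s['width'],s['clock'])
E
```

```text
{'qpos': array([-0.096,  0.497,  0.112,  1.789, -0.072,  0.86 ,  2.202]), 'eef_pos': array([555.657, -16.241, 229.428]), 'tool_rot': array([ 3.141e+00,  1.000e-03, -2.559e+00]), 'force': array([-0.942,  0.798,  3.169]), 'torque': array([0.111, 0.195, 0.013])} 38.239114510268806 4.225
```

Request:
{"api": "move_arm", "payload": {"series": [[[0,0,-0.0002],0.12],[[0,0,-0.0004],0.24]]}}

```text
clock: 4.47
eef_pos: [555.8, -16.4, 230.1]
tool_rot: [3.141, 0.001, -2.803]
force: [0.1, -0.7, 1.4]
width: 38.3
```

```bash
cat > st.py <<'E'
from h import *
s=read_state();print({k:s[k].round(3) for k in('eef_pos','tool_rot','force','torque')},s['qpos'][6].round(3),s['width'],s['clock'])
E
python3 st.py
```

```text
{'eef_pos': array([555.808, -16.367, 230.073]), 'tool_rot': array([ 3.141e+00,  1.000e-03, -2.803e+00]), 'force': array([ 0.149, -0.738,  1.44 ]), 'torque': array([-0.036,  0.078,  0.22 ])} 2.001 38.26429744101637 4.475
```

Request:
{"api": "move_arm", "payload": {"series": [[[0,0,-0.0003],0.15],[[0,0,-0.0006],0.3],[[0,0,-0.0009],0.45]]}}

```text
clock: 4.85
eef_pos: [556.4, -17.0, 231.2]
tool_rot: [-3.141, 0.002, 3.026]
force: [0.4, -0.4, -0.8]
width: 38.4
```

```bash
python3 st.py
```

```text
{'eef_pos': array([556.445, -16.954, 231.166]), 'tool_rot': array([-3.141e+00,  2.000e-03,  3.026e+00]), 'force': array([ 0.389, -0.38 , -0.847]), 'torque': array([-0.204, -0.214,  0.029])} 1.627 38.43252495902245 4.85
```

Request:
{"api": "move_arm", "payload": {"series": [[[0,0,-0.0003],0.15],[[0,0,-0.0006],0.3],[[0,0,-0.0009],0.45],[[0,0,-0.0012],0.6]]}}

```text
clock: 5.35
eef_pos: [556.2, -17.0, 232.0]
tool_rot: [3.141, 0.002, 2.421]
force: [-0.7, -0.1, -1.2]
width: 38.4
```

```bash
python3 st.py
```

```text
{'eef_pos': array([556.226, -17.   , 231.994]), 'tool_rot': array([3.141e+00, 2.000e-03, 2.421e+00]), 'force': array([-0.718, -0.071, -1.196]), 'torque': array([ 0.031, -0.028,  0.   ])} 1.133 38.42216128909294 5.35
```

```bash
python3 - <<'E'
from h import *
im=get_image('wrist');cv2.imwrite('pics/w4.png',im[180:440,180:470])
E
```

```text
(no output)
```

View pics/w4.png

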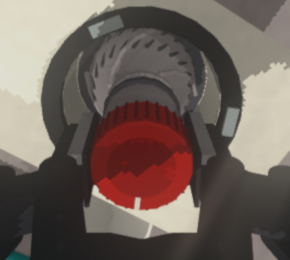

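The mark on the nut is still at the bottom (317,383 in the full picture) while the grinder has turned behind it. So the nut turns with the tool and the pads are not slipping. Continuing.

Request:
{"api": "move_arm", "payload": {"series": [[[0,0,-0.0003],0.15],[[0,0,-0.0006],0.3],[[0,0,-0.0009],0.45],[[0,0,-0.0012],0.6]]}}

```text
clock: 5.9
eef_pos: [555.9, -16.6, 232.9]
tool_rot: [3.141, 0.001, 1.814]
force: [-0.6, 0.3, 0.0]
width: 38.5
```

```bash
python3 st.py
```

```text
{'eef_pos': array([555.879, -16.613, 232.883]), 'tool_rot': array([3.141e+00, 1.000e-03, 1.814e+00]), 'force': array([-0.597,  0.334,  0.04 ]), 'torque': array([0.066, 0.168, 0.049])} 0.643 38.47706318431804 5.9
```

Request:
{"api": "move_arm", "payload": {"series": [[[0,0,-0.0003],0.15],[[0,0,-0.0006],0.3],[[0,0,-0.0009],0.45],[[0,0,-0.0012],0.6]]}}

```text
clock: 6.4
eef_pos: [555.8, -16.6, 234.3]
tool_rot: [3.141, 0.0, 1.212]
force: [-1.6, -0.2, 3.0]
width: 38.7
```

```bash
python3 st.py
```

```text
{'eef_pos': array([555.751, -16.56 , 234.282]), 'tool_rot': array([3.141, 0.   , 1.212]), 'force': array([-1.609, -0.168,  3.007]), 'torque': array([0.071, 0.322, 0.05 ])} 0.161 38.71013245325036 6.4
```

Request:
{"api": "move_arm", "payload": {"series": [[[0,0,-0.0004],0.15],[[0,0,-0.0008],0.3],[[0,0,-0.0012],0.45],[[0,0,-0.0016],0.6]]}}

```text
clock: 6.9
eef_pos: [555.6, -16.4, 236.1]
tool_rot: [-3.141, 0.0, 0.61]
force: [-1.0, 0.7, 4.1]
width: 38.4
```

```bash
python3 st.py
```

```text
{'eef_pos': array([555.608, -16.434, 236.083]), 'tool_rot': array([-3.141,  0.   ,  0.61 ]), 'force': array([-0.955,  0.719,  4.081]), 'torque': array([0.118, 0.328, 0.098])} -0.321 38.42456718968088 6.9
```

Request:
{"api": "move_arm", "payload": {"series": [[[0,0,-0.0006],0.15],[[0,0,-0.0011],0.3],[[0,0,-0.0015],0.45],[[0,0,-0.0019],0.6]]}}

```text
clock: 7.4
eef_pos: [555.6, -16.4, 237.9]
tool_rot: [-3.141, 0.0, 0.008]
force: [-0.7, -0.2, 0.1]
width: 38.4
```

```bash
python3 st.py
```

```text
{'eef_pos': array([555.645, -16.363, 237.912]), 'tool_rot': array([-3.141,  0.   ,  0.008]), 'force': array([-0.653, -0.245,  0.076]), 'torque': array([0.036, 0.103, 0.033])} -0.808 38.41300460909422 7.4
```

Request:
{"api": "move_arm", "payload": {"series": [[[0,0,-0.0004],0.15],[[0,0,-0.0008],0.3],[[0,0,-0.0012],0.4]]}}

```text
clock: 7.78
eef_pos: [555.7, -16.3, 239.1]
tool_rot: [3.141, 0.001, -0.393]
force: [-0.4, 0.3, 0.0]
width: 38.6
```

```bash
python3 st.py
```

```text
{'eef_pos': array([555.678, -16.335, 239.052]), 'tool_rot': array([ 3.141e+00,  1.000e-03, -3.930e-01]), 'force': array([-0.428,  0.317,  0.048]), 'torque': array([-0.007,  0.117,  0.043])} -1.149 38.56782391986169 7.775
```

Request:
{"api": "move_arm", "payload": {"series": [[[0,0,-0.0007],0],[[0,0,-0.0014],0],[[0,0,-0.0014],0]]}}

```text
clock: 8.15
eef_pos: [555.6, -16.2, 240.3]
tool_rot: [3.141, 0.001, -0.392]
force: [-0.5, 0.2, -1.4]
width: 38.4
```

```bash
python3 st.py
```

```text
{'eef_pos': array([555.586, -16.246, 240.326]), 'tool_rot': array([ 3.141e+00,  1.000e-03, -3.920e-01]), 'force': array([-0.453,  0.199, -1.355]), 'torque': array([ 0.01 ,  0.004, -0.013])} -1.15 38.43069369829895 8.15
```

The nut is free: only its own weight, about 1.3 N, shows. Lifting straight up.

Request:
{"api": "move_arm", "payload": {"series": [[[0,0,-0.002],0],[[0,0,-0.004],0],[[0,0,-0.007],0],[[0,0,-0.01],0],[[0,0,-0.013],0]]}}

```text
clock: 8.78
eef_pos: [555.6, -16.3, 253.6]
tool_rot: [3.141, 0.001, -0.392]
force: [-0.4, 0.3, -0.4]
width: 38.3
```

Request:
{"api": "move_arm", "payload": {"series": [[[0,0,-0.005],0],[[0,0,-0.01],0],[[0,0,-0.025],0],[[0,0,-0.05],0],[[0,0,-0.08],0]]}}

```text
clock: 9.4
eef_pos: [555.6, -16.4, 335.0]
tool_rot: [3.141, 0.001, -0.392]
force: [-0.6, 0.7, -0.8]
width: 38.4
```

```bash
python3 - <<'E'
from h import *
s=read_state();im=get_image('wrist');cv2.imwrite('pics/w5.png',im)
print({k:s[k].round(3) for k in('qpos','eef_pos','tool_rot','force','torque')},s['clock'],s['width'])
print(totool([427,301,330],s))
E
```

```text
{'qpos': array([-0.725,  0.685,  1.28 ,  1.656, -0.674,  1.322, -1.291]), 'eef_pos': array([555.585, -16.408, 334.964]), 'tool_rot': array([ 3.141e+00,  1.000e-03, -3.920e-01]), 'force': array([-0.592,  0.678, -0.752]), 'torque': array([ 0.022,  0.005, -0.006])} 9.4 38.35947685516384
[-240.11487196 -244.1839775     5.0624168 ]
```

View pics/w5.png

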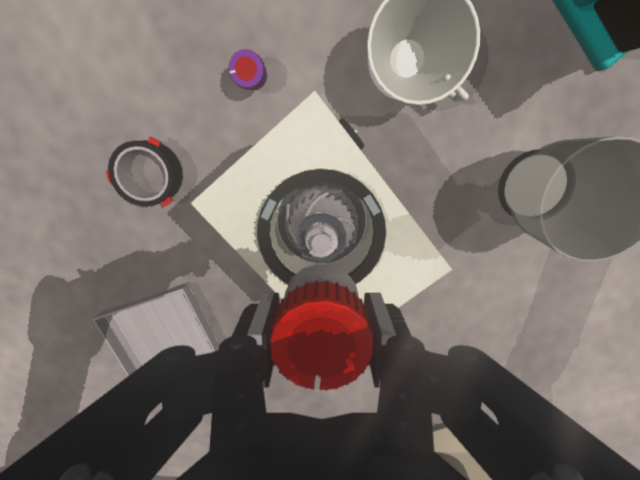

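The nut is held straight in the jaws at (320,340), and the bare shaft shows at (322,240). Joint 3 has drifted near its limit (1.28 of 1.32), so I'll start the transfer with a back-turn and watch it.

Request:
{"api": "move_arm", "payload": {"series": [[[-0.015,-0.015,0],-0.12],[[-0.04,-0.04,0],-0.24],[[-0.07,-0.07,0],-0.36]]}}

```text
clock: 9.82
eef_pos: [519.3, 73.7, 339.6]
tool_rot: [3.141, -0.007, -0.03]
force: [0.0, 0.4, -1.1]
width: 38.5
```

```bash
echo "print(s['qpos'].round(3), totool([427,301,334],s))" >>st.py; python3 st.py
```

```text
{'eef_pos': array([519.308,  73.659, 339.618]), 'tool_rot': array([ 3.141, -0.007, -0.03 ]), 'force': array([ 0.037,  0.37 , -1.076]), 'torque': array([-0.024, -0.047,  0.036])} -1.144 38.45695234895428 9.825
[-0.943  0.598  1.255  1.735 -0.599  1.252 -1.144] [ -99.18974186 -224.44445795    4.72203159]
```

Request:
{"api": "move_arm", "payload": {"series": [[[-0.022,-0.048,0],-0.15],[[-0.044,-0.095,0],-0.3],[[-0.064,-0.14,0],-0.45],[[-0.084,-0.185,0],-0.6],[[-0.099,-0.224,0],-0.75]]}}

```text
clock: 10.45
eef_pos: [426.2, 302.3, 339.3]
tool_rot: [3.136, -0.005, 0.726]
force: [1.2, -0.4, -0.9]
width: 38.4
```

```bash
python3 st.py
```

```text
{'eef_pos': array([426.221, 302.347, 339.258]), 'tool_rot': array([ 3.136, -0.005,  0.726]), 'force': array([ 1.227, -0.389, -0.944]), 'torque': array([ 0.014, -0.045,  0.04 ])} -0.968 38.413676960786525 10.45
[-1.377  0.526  1.117  1.738 -0.504  1.194 -0.968] [-0.33902492  1.49817867  5.26362389]
```

Request:
{"api": "move_arm", "payload": {"series": [[[0,0.001,0.05],0],[[0,0.001,0.1],0],[[0,0.001,0.15],0],[[0,0.001,0.2],0],[[0,0.001,0.25],0]]}}

```text
clock: 11.08
eef_pos: [429.3, 301.9, 88.3]
tool_rot: [3.136, -0.007, 0.726]
force: [-0.1, 0.6, -1.5]
width: 38.4
```

Request:
{"api": "move_arm", "payload": {"series": [[[0,0,0.02],0],[[0,0,0.035],0],[[0,0,0.045],0],[[0,0,0.05],0],[[0,0,0.05],0]]}}

```text
clock: 11.7
eef_pos: [430.0, 302.1, 38.6]
tool_rot: [3.136, -0.007, 0.726]
force: [-1.6, 0.3, -1.2]
width: 38.6
```

```bash
python3 - <<'E'
from h import *
cv2.imwrite('pics/w6.png',get_image('wrist'));import st
E
```

```text
{'eef_pos': array([430.072, 302.081,  38.812]), 'tool_rot': array([ 3.136, -0.008,  0.726]), 'force': array([-0.604,  0.059, -1.275]), 'torque': array([0.002, 0.032, 0.023])} -0.56 38.55960350449224 11.75
[-1.086  0.873  0.668  2.026 -0.995  0.596 -0.56 ] [  -0.74559301    0.42931012 -295.20456907]
```

View pics/w6.png

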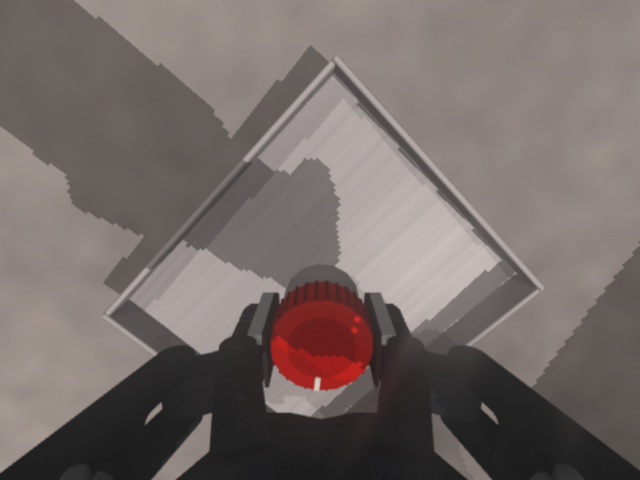

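The nut hangs centrally over the tray floor, with the rim corners visible at (335,60), (107,316) and (541,290). Lowering slowly.

Request:
{"api": "move_arm", "payload": {"series": [[[0,0,0.008],0],[[0,0,0.014],0],[[0,0,0.018],0],[[0,0,0.021],0],[[0,0,0.021],0]]}}

```text
clock: 12.38
eef_pos: [430.2, 301.9, 17.6]
tool_rot: [3.136, -0.007, 0.726]
force: [-0.1, -0.0, -0.6]
width: 38.3
```

Request:
{"api": "move_arm", "payload": {"series": [[[0,0,0.0008],0],[[0,0,0.0015],0]]}}

```text
clock: 12.62
eef_pos: [430.3, 302.0, 16.1]
tool_rot: [3.136, -0.008, 0.726]
force: [0.3, 1.0, -0.9]
width: 38.8
```

Request:
{"api": "move_arm", "payload": {"series": [[[0,0,0.0004],0],[[0,0,0.0008],0]]}}

```text
clock: 12.88
eef_pos: [430.3, 302.0, 15.4]
tool_rot: [3.136, -0.008, 0.726]
force: [-0.2, -0.2, -1.7]
width: 38.3
```

Request:
{"api": "move_arm", "payload": {"series": [[[0,0,0.0004],0],[[0,0,0.0008],0]]}}

```text
clock: 13.12
eef_pos: [430.3, 302.1, 14.6]
tool_rot: [3.136, -0.008, 0.726]
force: [0.3, -0.1, -1.5]
width: 38.4
```

Request:
{"api": "move_arm", "payload": {"series": [[[0,0,0.0004],0],[[0,0,0.0008],0]]}}

```text
clock: 13.38
eef_pos: [430.5, 302.2, 14.1]
tool_rot: [3.136, -0.008, 0.726]
force: [-1.1, -1.1, 6.7]
width: 38.1
```

Contact (+7 N). Releasing, then retreating.

Request:
{"api": "move_arm", "payload": {"series": [[[0,0,0],0],[[0,0,0],0],[[0,0,0],0],[[0,0,0],0]], "claw": 1}}

```text
clock: 13.88
eef_pos: [430.5, 302.1, 14.1]
tool_rot: [3.136, -0.008, 0.726]
force: [-0.4, 0.1, 0.1]
width: 85.5
```

Request:
{"api": "move_arm", "payload": {"series": [[[0,0,-0.015],0],[[0,0,-0.04],0],[[0,0,-0.09],0],[[0,0,-0.14],0],[[0,0,-0.14],0]]}}

```text
clock: 14.5
eef_pos: [431.4, 302.7, 158.2]
tool_rot: [3.135, -0.015, 0.725]
force: [0.2, 0.7, -0.4]
width: 85.6
```

```bash
python3 - <<'E'
from h import *
cv2.imwrite('pics/w7.png',get_image('wrist'));cv2.imwrite('pics/t7.png',get_image('top'));import st
E
```

```text
{'eef_pos': array([428.87 , 302.278, 154.873]), 'tool_rot': array([ 3.137, -0.009,  0.726]), 'force': array([-0.574,  0.171,  0.207]), 'torque': array([-0.031,  0.025, -0.011])} -0.755 85.40828090517157 14.6
[-1.206  0.715  0.863  1.967 -0.757  0.807 -0.755] [  -0.60689082    0.56223143 -179.13983307]
```

View pics/w7.png

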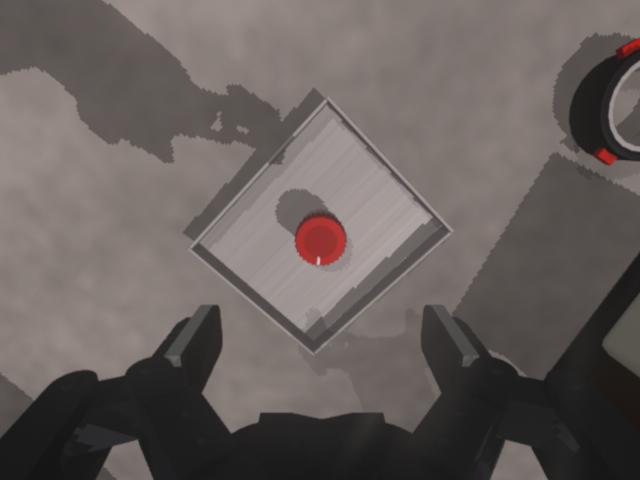

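View pics/t7.png

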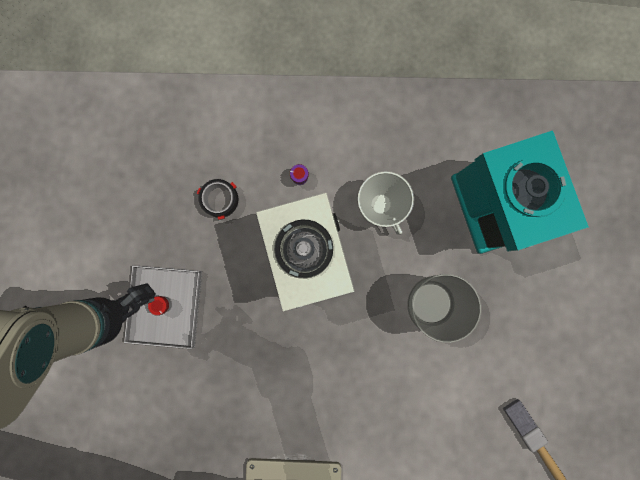

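The nut stands upright in the tray at wrist (320,240) and top (157,306). The gripper is clear, and every other object is at its starting pixel position. Handing in.

```bash
python3 -c "
from cell import *
print(finish_job())"
```

```text
the job is handed in; nothing more can be done
None
```

I undid the red nut on the white grinder, lifted it straight off the shaft, set it down in the parts tray, and handed the job in at about 14.6 s. No verdict was reported.

- **Unscrewing:** I turned the nut about 235° clockwise, raising the tool with its climb. The forces read after each step stayed at or below about 4 N. A picture partway showed the nut turning with the jaws, not slipping. At the end a 1.3 N pull, about the nut's own weight, showed it was free.
- **Placing:** it touched down at about 7 N on the tool. The last pictures show it upright near the middle of the tray, the gripper open and well clear, and the hopper, carrier and dripper where they started.
- **Checks that disagreed:**
  - The cameras differed by 2–4 mm on where the nut was, which I settled from close up.
  - My colour mask missed the shaded part of the nut once, so I read its outline by eye.
  - Touchdown came about 1 mm lower than worked out.
  - Joint 3 reached 1.28 of its 1.32 limit during the lift; turning the tool back on the way to the tray brought it down again.

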